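# Clamp a test piece into the tester's fixture

## Robot

A 6-joint arm with a two-finger parallel gripper is mounted at the origin on the work surface. World frame = base frame: x ahead of the robot, y to its left, z up, the work surface at z = 0. Lengths are in m, angles in rad, forces in N, time in s.
With the tool pointing down it reaches from about 0.275 to 0.75 m from the base axis. Payload 10.2 kg.
Tool frame: the origin (TCP) lies at the centre of the arm's flange, where the gripper is bolted on; the fingertips stand 166 mm ahead of it and the grasp point (between the pads) lies 147 mm ahead of it; y points along the fingers, x is the direction in which the jaws open and shut, and the axes are right-handed (so a half turn about y gives the same grasp; the last joint's range is limited). The gripper opens to 88 mm and grips with 3 to 60 N. Pads are 18 mm wide; open, the fingers measure 123 mm over their backs; the gripper's body (75 mm by 187 mm) begins 45 mm behind the grasp point.
Start: joints at [1.114, 0.313, 1.498, -0, 1.331, -0.223], TCP at [0.122, 0.511, 0.405] pointing down, gripper open.
Joint ranges: [-2.94, 2.94], [-0.97, 2.17], [0.19, 2.56], [-1.23, 4.37], [0.02, 3.11], [-2.88, 2.88]. Speed limits (rad/s): [2.39, 2.39, 3.01, 3.14, 3.14, 3.14].

## Interface

Orientations are given as a unit quaternion [w, x, y, z].
In Python, from station import bot, eyes, close_job gives the robot as it stands.
- The arm moves only by the tool step_arm, never from a script. Its argument "rows" is a list of rows, each a list of 3 entries, a list of its own where there are three numbers: the opening, from 0 (shut) to 1 (fully open), then the shift along the tool's x, y, z in units of 30 mm (1.0 is 30 mm), then the turn about the tool's y in degrees. A call has 1 to 10 rows; each row is the pose to reach, as a shift and turn from the pose commanded when the call began, along the tool's axes at that moment; what a row does not reach only later rows make up. A row lasts 1/8 s, in which the tool goes at most 62.5 mm and 10.7 degrees, less where a joint would pass 70% of its speed; a pose out of reach is approached as far as the arm can. A call with a gripper value outside its range is refused whole. The fingers move at their own pace and stop on an object; the grip force is fixed at half the most. Time passes only in rows, so rows that repeat a pose let the fingers close. It gives the time, the measured TCP pose, the force and the opening at its end, in the units of the state.
- bot.get_state(): the state, without advancing time (a new reading comes with each control period).
- eyes.get_image(name): name is "scene" or "side" or "wrist"; returns the picture (384x512x3 uint8, red, green, blue); there is no depth.
- eyes.camera_info(name): a dict with "mtx" (3x3 intrinsics, pixels), "eye" and "rotation" of the camera in the world; the wrist camera has in their place "hand_eye" (4x4, takes a point from camera to tool coordinates, whose origin is the TCP and whose axes are the tool frame's). Camera axes: x right, y down, z forward; pixel columns grow to the right and rows downward; lengths in m; the calibration is good to about 2 mm. The wrist camera is an equidistant fisheye: a pixel r from the principal point sees the ray r / f radians off the axis. A picture is of the moment at which its call begins: read the wrist's pose just before it. camera_info takes no time and is no camera call.
- close_job(): hands the job in, once; it reports no verdict.
Trained networks look in the newest picture that a camera, given by its name, has taken for a name from the list of things; names that differ only in an ending like _2 or _b are one class to them, and where a whole thing is asked for, a point or a joint stands for the part that bears it (a point fixed in the world has none). Each returns a list of dicts, best first, with "p" (0 to 1); they miss things now and then, are a little off and sometimes report something else, mostly with a low value. They report only what shows in the picture. A call takes as long as a camera call. They do not tell look-alikes from the thing itself.
- eyes.spot_in(camera, target): "point" ([x, y, z] in m, in world coordinates, good to about 4 mm: the middle of the surface that is visible of it).
- eyes.outline_of(camera, target): "region" (384x512 bool, what is visible of it).
The state is a dict: "time_s": time; "joint_pos": joint angles; "qd": joint speeds; "tau": joint torques, N m; "ee_pos": TCP position; "tcp_rot": TCP orientation; "wrist_force": force on the tool from outside, world axes, zero at the start; "wrist_torque": the same for the moment, N m; "opening": opening from 0.0 (shut) to 1.0 (fully open).
Only numpy, scipy, OpenCV 4.12 (cv2) and the standard library are available. Lean on these libraries where they do the work, as an engineer would, in place of code of your own. Each camera call takes 0.05 s, during which the arm holds its last target. There are 200 camera calls.

## Task

Load the ribbed grey test piece into the aluminium clamping fixture: turn it so that its cut-out corner meets the filled corner of the pocket, lower it in without dropping it, and let it sit flat on the pocket floor. Then push the steel keeper by its upright tab fully home, so that its lip reaches over the end of the piece. Leave the other things on the bench where they are.

Things in the scene. Friction and masses are not known exactly. Their poses are not given: they have to be found in the camera images.
- test_piece: Loose rigid grey plastic test piece, about 0.22 kg, standing rib up. Foot 110 (x) x 70 (y) x 16 mm with a rectangular 25 (x) x 20 (y) mm cut-out at its -x, +y corner; on it a centred upright rib 60 (x) x 24 (y) mm, 34 mm high, to grip it by (50 mm high in all). Origin: centre of the full 110 x 70 underside; z up.
- fixture: Fixed aluminium clamping fixture, base 256 x 130 x 12 mm from x = -80 to +176 mm. Origin: on the bench under the pocket centre, z up, x towards the keeper. Pocket 114 (x) x 74 (y) mm, floor 12 mm above the bench, walls 12 mm thick, 12 mm high above the floor; its -x, +y corner is filled over 25 x 20 mm to mate with the cut-out. The seated piece has the fixture's axes.
- seat (a point): The centre of the pocket floor (12 mm above the bench, 2 mm all round wider than the piece); axes as the fixture. The piece's origin belongs here.
- keeper (a joint): Slide of the steel keeper along the fixture's x, in m: 0 = fully home, 0.055 = fully back; a few N of friction, stays where left. Carriage 40 (x) x 70 (y) mm, top 47 mm above the bench, at x = 72 to 112 mm of the fixture when home; its lip, 50 mm wide, then reaches in to x = 39 mm, 19 mm above the pocket floor.
- keeper_tab (a point): Middle of the top edge of the keeper's upright tab, 83 mm above the bench; tab 10 (x) x 50 (y) mm, standing 36 mm above the carriage. At x = 102 mm of the fixture when home, moving to +x when back. Axes as the fixture.
- spacer: Bystander: loose plain grey plastic slab 110 x 70 x 16 mm without rib or cut-out. Origin: centre of underside.
- weight: Bystander: 1 kg steel knob weight, 56 mm across, 80 mm high. Origin: centre of underside.
- wrench: Bystander: steel wrench 180 mm long, lying along its x. Origin: underside, near its middle.
- jar: Bystander: jar, 70 mm across, 90 mm high. Origin: centre of underside.
There are look-alikes about, which are no part of the job. What is shaped like the test_piece but purple or red is not meant.

How it is judged:
By the outcome, as a careful person would: the job done as asked, in the order asked, and still so for the second after the job is handed in, with the robot touching nothing.
It also fails if it takes over 53 s, if anything falls off the work surface, if the arm or the gripper's body presses on something with over 40 N, if the wrist force passes 120 N, or if a joint passes its speed limit or range.

## Working session

There is one attempt and no reset: what is moved stays moved. The work goes in short steps, Python scripts to look and compute and a tool call to move; the robot and the scene stay as the last step left them, time stands still between calls to the robot, and variables do not carry over. Pictures are saved under pics/ and viewed, about 8 in all and at most 12, crops included, and the job is handed in when it is done.

Besides the shell and the picture viewer there is one more tool, called after "Emit:" as name(argument=value, ...), one argument or row to a line, values as JSON. step_arm: Moves the arm, as the interface text tells. Its arguments: {"type":"object","properties":{"rows":{"type":"array"}},"required":["rows"]}

```bash
mkdir -p pics; ls; python3 - <<'E'
from station import bot, eyes
import cv2, numpy as np
s=bot.get_state(); print(s)
for c in ["scene","side","wrist"]:
    im=eyes.get_image(c); cv2.imwrite(f"pics/{c}0.png",im[:,:,::-1])
    i=eyes.camera_info(c); print(c,i)
    for t in ["test_piece","fixture","keeper","keeper_tab","spacer"]:
        try: print(c,t,[(np.round(d["point"],3).tolist(),round(d["p"],2)) for d in eyes.spot_in(c,t)])
        except Exception as e: print(t,e)
a=[cv2.imread(f"pics/{c}0.png") for c in ["scene","side"]]
cv2.imwrite("pics/a.png",cv2.resize(np.vstack(a),None,fx=.78,fy=.78))
E
```

```text
pics
{'time_s': 0.0, 'joint_pos': array([ 1.11364662e+00,  3.13450757e-01,  1.49842526e+00,  2.55765947e-05,
        1.33096150e+00, -2.23394158e-01]), 'qd': array([-0.00120801,  0.00082728,  0.00173377,  0.00072731, -0.00036753,
       -0.00080676]), 'tau': array([-1.42208796e-04, -4.02213299e+01, -2.52267659e+01,  6.94455416e-02,
        3.53182072e-02, -8.59525221e-05]), 'ee_pos': array([0.12159947, 0.51069077, 0.40416499]), 'tcp_rot': array([-0.55471436,  0.55507752,  0.43788006, -0.4386821 ]), 'wrist_force': array([ 0.14643912, -0.71594797, -0.05710661]), 'wrist_torque': array([-0.01891613,  0.04515801,  0.01516283]), 'opening': 1.0017181679077387}
scene {'mtx': array([[404.47018564,   0.        , 241.37021778],
       [  0.        , 404.47018564, 193.12458877],
       [  0.        ,   0.        ,   1.        ]]), 'eye': array([ 1.15359042, -0.18983922,  1.12045024]), 'rotation': array([-0.19546385,  0.74480319,  0.61495475, -0.16997869])}
scene test_piece [([0.359, -0.224, 0.018], 0.97), ([0.53, -0.067, 0.019], 0.81), ([0.528, -0.235, 0.012], 0.67)]
scene fixture [([0.512, 0.19
[... 745 characters left out ...]
([0.724, -0.265, 0.02], 0.57)]
wrist {'mtx': array([[297.31863964,   0.        , 257.88004389],
       [  0.        , 297.31863964, 189.20301416],
       [  0.        ,   0.        ,   1.        ]]), 'hand_eye': array([[ 9.99999929e-01,  2.95929741e-04, -2.31476735e-04,
         3.02567280e-04],
       [ 3.12174692e-04, -3.11648573e-01,  9.50197385e-01,
         1.98428906e-02],
       [ 2.09052271e-04, -9.50197390e-01, -3.11648643e-01,
         8.10223542e-02],
       [ 0.00000000e+00,  0.00000000e+00,  0.00000000e+00,
         1.00000000e+00]])}
wrist test_piece []
wrist fixture [([0.405, 0.255, 0.014], 0.61)]
wrist keeper [([0.404, 0.229, 0.024], 0.44)]
wrist keeper_tab []
wrist spacer []
```

View pics/a.png

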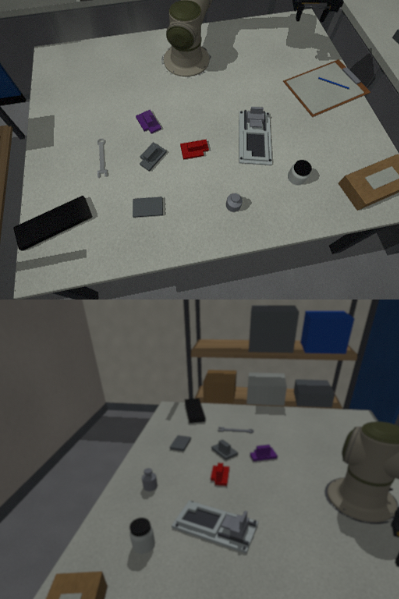

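View pics/wrist0.png

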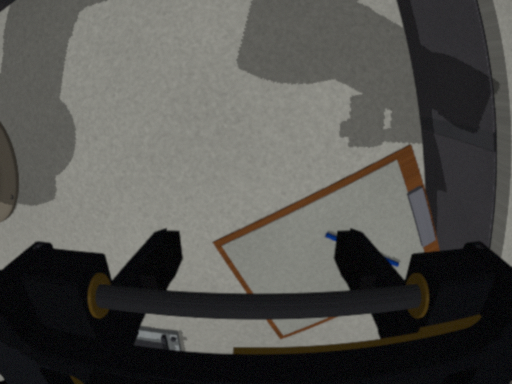

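```bash
cat > h.py <<'E'
import numpy as np, cv2
from scipy.spatial.transform import Rotation as R
from scipy.optimize import minimize
from station import bot, eyes
def rot(q): return R.from_quat(np.r_[q[1:],q[0]]).as_matrix()
def proj(c,P,st=None):
    i=eyes.camera_info(c); K=i["mtx"]; P=np.atleast_2d(P)
    if c=="wrist":
        Rt=rot(st["tcp_rot"]); p=(P-st["ee_pos"])@Rt
        H=i["hand_eye"]; p=(p-H[:3,3])@H[:3,:3]
        r=np.linalg.norm(p[:,:2],axis=1); th=np.arctan2(r,p[:,2])
        return K[:2,2]+K[0,0]*p[:,:2]*(th/np.maximum(r,1e-9))[:,None]
    p=(P-i["eye"])@rot(i["rotation"]); return p[:,:2]/p[:,2:]*[K[0,0],K[1,1]]+K[:2,2]
def box(x0,x1,y0,y1,z0,z1): return np.array([[x,y,z] for x in(x0,x1) for y in(y0,y1) for z in(z0,z1)])
PIECE=[box(-.03,.055,-.035,.035,0,.016),box(-.055,.055,-.035,.015,0,.016),box(-.03,.03,-.012,.012,0,.05)]
def fixt(k): return [box(-.08,.176,-.065,.065,0,.012),box(-.069,.069,-.049,.049,0,.024),
  box(.072+k,.112+k,-.035,.035,.012,.047),box(.039+k,.1+k,-.025,.025,.031,.047),box(.097+k,.107+k,-.025,.025,.047,.083)]
def place(P,pose):
    x,y,a=pose[:3]; z=pose[3] if len(pose)>3 else 0
    return P@np.array([[np.cos(a),np.sin(a),0],[-np.sin(a),np.cos(a),0],[0,0,1]])+[x,y,z]
S=4
def mask(c,boxes,pose,st=None):
    m=np.zeros((384*S,512*S),np.uint8)
    for b in boxes:
        h=cv2.convexHull(np.float32(proj(c,place(b,pose),st)))
        cv2.fillPoly(m,[np.int32(np.round((h+.5)*S*16))],1,shift=4)
    return cv2.resize(m*255,(512,384),interpolation=cv2.INTER_AREA)/255.
def iou(a,b): return np.minimum(a,b).sum()/np.maximum(a,b).sum()
def fit(masks,model,starts,step,st=None):
    best=None
    for s in starts:
        f=lambda v:-sum(iou(mask(c,model(v),v[:3],st),m) for c,m in masks.items())/len(masks)
        sim=np.vstack([s]+[np.array(s)+np.eye(len(s))[i]*step[i] for i in range(len(s))])
        r=minimize(f,s,method="Nelder-Mead",options=dict(initial_simplex=sim,xatol=2e-4,fatol=1e-5,maxiter=150))
        print(np.round(s,2),np.round(r.x,4),round(-r.fun,4))
        if best is None or r.fun<best.fun: best=r
    return best.x
def draw(im,c,boxes,pose,st=None,off=(0,0),f=1):
    E=[(0,1),(2,3),(4,5),(6,7),(0,2),(1,3),(4,6),(5,7),(0,4),(1,5),(2,6),(3,7)]
    for b in boxes:
        p=(proj(c,place(b,pose),st)+.5-off)*f
        for i,j in E: cv2.line(im,tuple(int(v) for v in p[i]),tuple(int(v) for v in p[j]),(0,255,255),1)
def near(c,t,q):
    out=[d["region"] for d in eyes.outline_of(c,t)]
    ctr=[np.array(np.nonzero(m)).mean(1)[::-1] for m in out]
    if not out: return None
    d=[np.linalg.norm(x-q) for x in ctr]; print(c,t,np.round(d,1),[m.sum() for m in out]); return out[int(np.argmin(d))]
E
python3 - <<'E'
from h import *
PM={};FM={};KM={}
for c in("scene","side"):
    eyes.get_image(c)
    PM[c]=near(c,"test_piece",proj(c,[.52,-.23,.02])[0]).astype(float)
    f=near(c,"fixture",proj(c,[.5,.21,.02])[0]); k=near(c,"keeper",proj(c,[.433,.22,.04])[0])
    print((f&k).sum()); FM[c]=(f|k).astype(float)
np.savez("m.npz",ps=PM["scene"],pd=PM["side"],fs=FM["scene"],fd=FM["side"])
p=fit(PM,lambda v:PIECE,[[.52,-.23,a] for a in np.arange(-3,3,.8)],[.01,.01,.3])
f=fit(FM,lambda v:fixt(v[3]),[[.515,.2,a,.04] for a in(2.8,3.1,-2.9)],[.01,.01,.15,.02])
rows=[]
for c in("scene","side"):
    im=eyes.get_image(c)[:,:,::-1]
    for q,b,w in((p,PIECE,40),(f,fixt(f[3]),80)):
        ctr=proj(c,[q[0],q[1],.02])[0]; o=np.round(ctr-w*.5).astype(int); F=300/w
        cr=cv2.resize(np.ascontiguousarray(im[o[1]:o[1]+w,o[0]:o[0]+w]),(300,300),interpolation=cv2.INTER_CUBIC)
        d=cr.copy(); draw(d,c,b,q,off=o,f=F); rows.append(np.vstack([cr,d]))
cv2.imwrite("pics/b.png",cv2.resize(np.hstack(rows),(800,400)))
E
```

```text
scene test_piece [ 53.9  43.1   1.8 133.1] [np.int64(697), np.int64(590), np.int64(669), np.int64(2850)]
scene fixture [5.9] [np.int64(2842)]
scene keeper [ 0.6 25.6] [np.int64(509), np.int64(2878)]
505
side test_piece [ 1.8 52.3 32.3] [np.int64(489), np.int64(559), np.int64(576)]
side fixture [  1.8 102.7] [np.int64(4255), np.int64(465)]
side keeper [0.8] [np.int64(779)]
779
[ 0.52 -0.23 -3.  ] [ 0.5164 -0.2409 -3.9618] 0.8539
[ 0.52 -0.23 -2.2 ] [ 0.5158 -0.2378 -0.8581] 0.811
[ 0.52 -0.23 -1.4 ] [ 0.5164 -0.2388 -0.8807] 0.8129
[ 0.52 -0.23 -0.6 ] [ 0.5169 -0.2382 -0.8731] 0.8111
[ 0.52 -0.23  0.2 ] [ 0.5157 -0.238  -0.8602] 0.809Traceback (most recent call last):
  File "<stdin>", line 9, in <module>
  File "h.py", line 34, in fit
    r=minimize(f,s,method="Nelder-Mead",options=dict(initial_simplex=sim,xatol=2e-4,fatol=1e-5,maxiter=150))
    res = _minimize_neldermead(fun, x0, args, callback, bounds=bounds,
                               **options)
    fxr = func(xr)
    fx = function(np.copy(x), *(wrapper_args + args))
  File "h.py", line 32, in <lambda>
    f=lambda v:-sum(iou(mask(c,model(v),v[:3],st),m) for c,m in masks.items())/len(masks)
                ~~~^^^^^^^^^^^^^^^^^^^^^^^^^^^^^^^^^^^^^^^^^^^^^^^^^^^^^^^^^^^
  File "h.py", line 32, in <genexpr>
    f=lambda v:-sum(iou(mask(c,model(v),v[:3],st),m) for c,m in masks.items())/len(masks)
                        ~~~~^^^^^^^^^^^^^^^^^^^^^
  File "h.py", line 25, in mask
    h=cv2.convexHull(np.float32(proj(c,place(b,pose),st)))
                                ~~~~^^^^^^^^^^^^^^^^^^^^
  File "h.py", line 7, in proj
    i=eyes.camera_info(c); K=i["mtx"]; P=np.atleast_2d(P)
ValueError: time passes only in moves, steps and waits
```

```bash
sed -i 's/i=eyes.camera_info(c)/i=info(c)/; s/^def rot/from functools import lru_cache\n@lru_cache\ndef info(c): return eyes.camera_info(c)\ndef rot/' h.py
cat > b.py <<'E'
from h import *
m=np.load("m.npz"); PM=dict(scene=m["ps"],side=m["pd"]); FM=dict(scene=m["fs"],side=m["fd"])
p=fit(PM,lambda v:PIECE,[[.516,-.24,a] for a in (2.32,-.86)],[.01,.01,.2])
f=fit(FM,lambda v:fixt(v[3]),[[.515,.2,a,.04] for a in(2.9,-2.9)],[.01,.01,.15,.02])
np.savez("est.npz",p=p,f=f)
rows=[]
for c in("scene","side"):
    im=eyes.get_image(c)[:,:,::-1]
    for q,b,w in((p,PIECE,40),(f,fixt(f[3]),90)):
        ctr=proj(c,[q[0],q[1],.02])[0]; o=np.round(ctr-w*.5).astype(int); F=300/w
        cr=cv2.resize(np.ascontiguousarray(im[o[1]:o[1]+w,o[0]:o[0]+w]),(300,300),interpolation=cv2.INTER_CUBIC)
        d=cr.copy(); draw(d,c,b,q,off=o,f=F); rows.append(np.vstack([cr,d]))
cv2.imwrite("pics/b.png",cv2.resize(np.hstack(rows),(800,400)))
print(bot.get_state()["time_s"])
E
python3 b.py
```

```text
[ 0.52 -0.24  2.32] [ 0.5169 -0.2407  2.3627] 0.8537
[ 0.52 -0.24 -0.86] [ 0.5169 -0.2395 -0.8701] 0.8112
[0.52 0.2  2.9  0.04] [ 0.55    0.1833  2.8677 -0.0046] 0.9147
[ 0.52  0.2  -2.9   0.04] [ 0.5504  0.1822 -3.4176  0.0381] 0.9373
1.4
```

View pics/b.png

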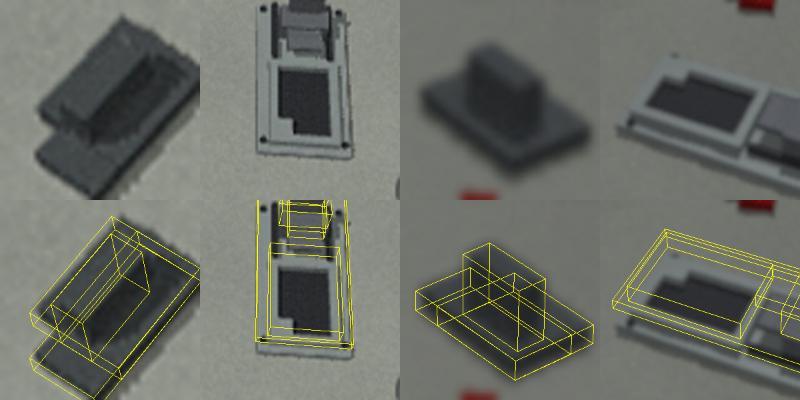

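```bash
cat >> h.py <<'E'
def plan(gx,gy,gz,jaw,off=.147):
    """tool shift (30mm units) and turn about tool y to bring grasp point to gx,gy,gz, jaw axis at world angle jaw (mod pi)"""
    s=bot.get_state(); T=rot(s["tcp_rot"]); X,Y=T[:,0],T[:,1]
    tgt=np.array([gx,gy,gz])-off*np.array([0,0,-1.]); d=(tgt-s["ee_pos"])@T/.03
    a=np.arctan2(X[1],X[0]); e=(jaw-a+np.pi/2)%np.pi-np.pi/2
    print("t",round(s["time_s"],2),"pos",np.round(s["ee_pos"],4),"shift",np.round(d,3),"turn",round(np.degrees(-e),2),"alt",round(np.degrees(-e)+(180 if e>0 else -180),2),"open",round(s["opening"],3),
      "F",np.round(s["wrist_force"],1),"q",np.round(s["joint_pos"],2)); return s
E
python3 - <<'E'
from h import *
f=np.load("est.npz"); print(f["p"],f["f"])
p=f["p"]; s=plan(p[0],p[1],.2,p[2]+np.pi/2); print(np.round(rot(s["tcp_rot"]),3))
E
```

```text
[ 0.51690371 -0.24068636  2.36269012] [ 0.55036539  0.1821904  -3.41761455  0.03805893]
t 1.4 pos [0.1216 0.5107 0.4047] shift [-21.313   1.924 -18.619] turn 31.23 alt -148.77 open 1.002 F [ 0.  -0.3 -0.5] q [ 1.11  0.31  1.5   0.    1.33 -0.22]
[[ 0.232 -0.    -0.973]
 [ 0.973 -0.     0.232]
 [-0.    -1.     0.   ]]
```

Emit:
step_arm(
  rows=[
    [1,[-21.3,1.9,-18.6],31.2],
    [1,[-21.3,1.9,-18.6],31.2],
    [1,[-21.3,1.9,-18.6],31.2],
    [1,[-21.3,1.9,-18.6],31.2],
    [1,[-21.3,1.9,-18.6],31.2],
    [1,[-21.3,1.9,-18.6],31.2],
    [1,[-21.3,1.9,-18.6],31.2],
    [1,[-21.3,1.9,-18.6],31.2],
    [1,[-21.3,1.9,-18.6],31.2],
    [1,[-21.3,1.9,-18.6],31.2],
  ],
)

```text
time_s: 2.65
ee_pos: [0.4124, -0.0434, 0.363]
tcp_rot: [-0.652, 0.653, 0.273, -0.272]
wrist_force: [0.6, 0.3, -0.7]
opening: 0.999
```

```bash
python3 - <<'E'
from h import *
f=np.load("est.npz"); p=f["p"]; plan(p[0],p[1],.2,p[2]+np.pi/2)
E
```

```text
t 2.65 pos [ 0.4124 -0.0434  0.363 ] shift [-2.231  0.537 -7.099] turn -0.01 alt 179.99 open 0.999 F [ 0.6  0.3 -0.7] q [-0.39  0.11  1.87  0.    1.16 -1.18]
```

Emit:
step_arm(
  rows=[
    [1,[-2.2,0.5,-7.1],0],
    [1,[-2.2,0.5,-7.1],0],
    [1,[-2.2,0.5,-7.1],0],
    [1,[-2.2,0.5,-7.1],0],
    [1,[-2.2,0.5,-7.1],0],
    [1,[-2.2,0.5,-7.1],0],
  ],
)

```text
time_s: 3.4
ee_pos: [0.5169, -0.2371, 0.3478]
tcp_rot: [0.652, -0.652, -0.273, 0.273]
wrist_force: [0.1, 0.2, -0.1]
opening: 0.998
```

```bash
cat > look.py <<'E'
import sys
from h import *
# fit piece from wrist camera
f=np.load("est.npz"); p=f["p"]; s=plan(p[0],p[1],.2,p[2]+np.pi/2)
im=eyes.get_image("wrist"); m=near("wrist","test_piece",proj("wrist",[p[0],p[1],.02],s)[0]).astype(float)
q=fit({"wrist":m},lambda v:PIECE,[p],[.006,.006,.1],s); print(q)
np.savez("est.npz",p=q,f=f["f"]); plan(q[0],q[1],.2,q[2]+np.pi/2)
d=np.ascontiguousarray(im[:,:,::-1]); draw(d,"wrist",PIECE,q,s); cv2.imwrite(sys.argv[1],d)
E
python3 look.py pics/w1.png
```

```text
t 3.4 pos [ 0.5169 -0.2371  0.3478] shift [-0.085  0.026 -0.082] turn 0.05 alt -179.95 open 0.998 F [ 0.1  0.2 -0.1] q [-0.64  0.46  1.44  0.    1.24 -1.43]
wrist test_piece [  9.3 158.9 156.2] [np.int64(5928), np.int64(5665), np.int64(5541)]
[ 0.52 -0.24  2.36] [ 0.5141 -0.2391  2.31  ] 0.9803
[ 0.51413385 -0.23907933  2.31001451]
t 3.5 pos [ 0.517  -0.2368  0.3482] shift [-0.12   0.04   0.014] turn 3.1 alt -176.9 open 1.001 F [0.6 0.3 0.2] q [-0.64  0.46  1.44  0.    1.24 -1.43]
```

View pics/w1.png

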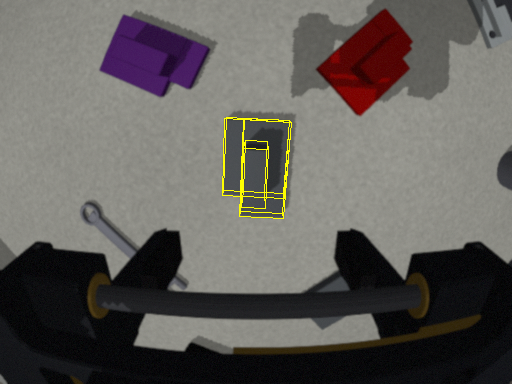

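Emit:
step_arm(
  rows=[
    [1,[-0.12,1.5,0.01],3.1],
    [1,[-0.12,3.2,0.01],3.1],
    [1,[-0.12,4.4,0.01],3.1],
    [1,[-0.12,5.1,0.01],3.1],
    [1,[-0.12,5.37,0.01],3.1],
    [1,[-0.12,5.37,0.01],3.1],
    [1,[-0.12,5.37,0.01],3.1],
    [1,[-0.12,5.37,0.01],3.1],
  ],
)

```text
time_s: 4.5
ee_pos: [0.5146, -0.2402, 0.1875]
tcp_rot: [-0.659, 0.66, 0.255, -0.255]
wrist_force: [0.1, 0.2, 0.2]
opening: 1.003
```

```bash
python3 - <<'E'
from h import *
f=np.load("est.npz"); p=f["p"]; plan(p[0],p[1],.04,p[2]+np.pi/2)
E
```

```text
t 4.5 pos [ 0.5146 -0.2402  0.1875] shift [0.014 0.018 0.037] turn -0.05 alt 179.95 open 1.003 F [0.1 0.2 0.2] q [-0.64  0.66  1.58 -0.    0.9  -1.38]
```

Emit:
step_arm(
  rows=[
    [0.0,[0,0,0],0],
    [0.0,[0,0,0],0],
    [0.0,[0,0,0],0],
    [0.0,[0,0,0],0],
    [0.0,[0,0,0],0],
    [0.0,[0,0,0],0],
    [0.0,[0,0,0],0],
    [0.0,[0,0,0],0],
  ],
)

```text
time_s: 5.5
ee_pos: [0.5145, -0.2401, 0.1867]
tcp_rot: [-0.659, 0.659, 0.255, -0.255]
wrist_force: [1.1, 0.5, -0.2]
opening: 0.272
```

Emit:
step_arm(
  rows=[
    [0.0,[0,-0.3,0],0],
    [0.0,[0,-1,0],0],
    [0.0,[0,-2.5,0],0],
    [0.0,[0,-4.5,0],0],
    [0.0,[0,-6.5,0],0],
    [0.0,[0,-8,0],0],
    [0.0,[0,-8.7,0],0],
    [0.0,[0,-8.7,0],0],
  ],
)

```text
time_s: 6.5
ee_pos: [0.5142, -0.24, 0.4491]
tcp_rot: [-0.659, 0.66, 0.256, -0.255]
wrist_force: [-0.7, 0.2, -3.1]
opening: 0.269
```

```bash
python3 - <<'E'
from h import *
x,y,_=place(np.array([[-.13,0,0]]),np.load("est.npz")["f"][:3])[0]; print(x,y); plan(x,y,.303,2.865+np.pi/2)
E
```

```text
0.675444526381718 0.14676146628820244
t 6.5 pos [ 0.5142 -0.24    0.4491] shift [12.651 -0.039  5.916] turn -31.85 alt 148.15 open 0.269 F [-0.7  0.2 -3.1] q [-0.64  0.38  1.29 -0.    1.47 -1.38]
```

Emit:
step_arm(
  rows=[
    [0.0,[1,0,0.5],-4],
    [0.0,[2.5,0,1.2],-8],
    [0.0,[4.3,0,2.0],-13],
    [0.0,[6.2,0,2.9],-18],
    [0.0,[8.1,0,3.8],-22],
    [0.0,[10,0,4.7],-27],
    [0.0,[11.6,0,5.4],-30],
    [0.0,[12.65,0,5.9],-31.8],
    [0.0,[12.65,0,5.9],-31.8],
    [0.0,[12.65,0,5.9],-31.8],
  ],
)

```text
time_s: 7.75
ee_pos: [0.676, 0.1457, 0.4465]
tcp_rot: [0.565, -0.564, -0.425, 0.427]
wrist_force: [-0.0, -0.0, -2.1]
opening: 0.269
```

```bash
cat > fx.py <<'E'
from h import *
f=np.load("est.npz")["f"].copy(); f[2]=2.865; s=plan(.675,.147,.303,2.865+np.pi/2)
im=eyes.get_image("wrist")
F=near("wrist","fixture",proj("wrist",[f[0],f[1],.02],s)[0])
K=near("wrist","keeper",proj("wrist",place(np.array([[.11,0,.04]]),f[:3])[0],s)[0])
P=near("wrist","test_piece",proj("wrist",s["ee_pos"]-[0,0,.18],s)[0])
np.savez("w2.npz",F=F,K=F if K is None else K,P=P,pos=s["ee_pos"],rot=s["tcp_rot"])
d=np.ascontiguousarray(im[:,:,::-1]); cv2.imwrite("pics/w2raw.png",d)
for m,col in((F,(0,255,0)),(K,(0,0,255)),(P,(255,0,255))):
    if m is not None: cv2.drawContours(d,cv2.findContours(m.astype(np.uint8),0,2)[0],-1,col,1)
draw(d,"wrist",fixt(f[3]),f[:3],s); cv2.imwrite("pics/w2.png",d)
E
python3 fx.py
```

```text
t 7.75 pos [0.676  0.1457 0.4465] shift [ 0.034 -0.117  0.045] turn -0.09 alt 179.91 open 0.269 F [-0.  -0.  -2.1] q [ 0.04  0.7   0.8  -0.    1.65 -1.25]
wrist fixture [2.4] [np.int64(11017)]
wrist test_piece [ 32.4 310.3 212.9] [np.int64(14945), np.int64(1239), np.int64(2853)]
```

View pics/w2.png

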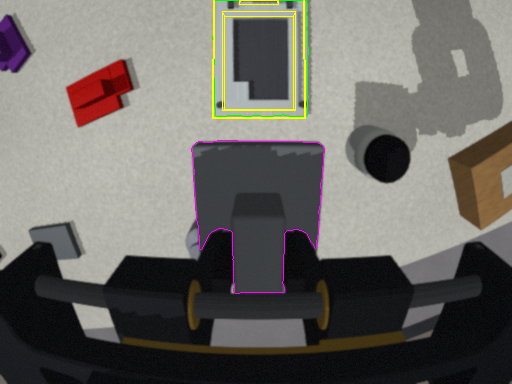

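```bash
cat > fx2.py <<'E'
from h import *
import h
z=np.load("w2.npz"); s=dict(ee_pos=z["pos"],tcp_rot=z["rot"]); F=z["F"].astype(float); P=z["P"].astype(float)
e=np.load("est.npz"); f=e["f"].copy(); f[2]=2.865
q=fit({"wrist":F},lambda v:fixt(.038),[f[:3]],[.005,.005,.05],s)
P[225:]=0; z0=s["ee_pos"][2]-.1867
def cost(v):
    m=mask("wrist",PIECE,[v[0],v[1],v[2],z0],s); m[225:]=0; return -iou(m,P)
T=rot(s["tcp_rot"]); a=np.arctan2(T[1,0],T[0,0])
s0=np.array([s["ee_pos"][0],s["ee_pos"][1],a+np.pi/2])
r=minimize(cost,s0,method="Nelder-Mead",options=dict(initial_simplex=np.vstack([s0]+[s0+np.eye(3)[i]*[.004,.004,.05][i] for i in range(3)]),xatol=1e-4,fatol=1e-5))
print("piece",r.x,-r.fun,"tool",s0, "offset in tool xz mm",1e3*((np.r_[r.x[:2],0]-np.r_[s0[:2],0])@T))
d=cv2.imread("pics/w2raw.png"); 
draw(d,"wrist",PIECE,[*r.x,z0],s); pk=[box(-.057,.057,-.037,.037,.012,.024),box(-.057,-.032,.017,.037,.012,.024),box(-.08,.176,-.065,.065,0,.012)]
draw(d,"wrist",pk,q,s)
cv2.imwrite("pics/w3.png",cv2.resize(d[0:240,170:350],None,fx=3,fy=2.5,interpolation=cv2.INTER_CUBIC))
np.savez("est.npz",p=r.x,f=np.r_[q,e["f"][3]])
E
python3 fx2.py
```

```text
[0.55 0.18 2.86] [0.5479 0.1854 2.8759] 0.9756
piece [0.67513081 0.14551972 2.85969463] 0.9875651219384701 tool [0.67602319 0.14565138 2.86349429] offset in tool xz mm [-0.37158444  0.00197915  0.82195128]
```

View pics/w3.png

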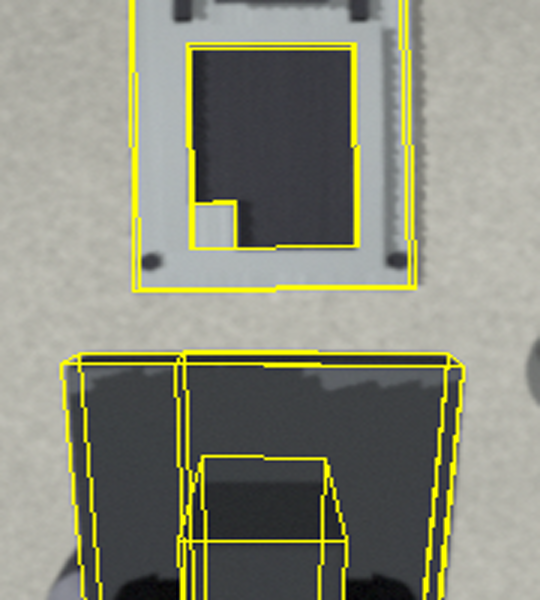

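```bash
cat > fx3.py <<'E'
from h import *
import sys
z=np.load("w2.npz"); s=dict(ee_pos=z["pos"],tcp_rot=z["rot"])
im=cv2.imread("pics/w2raw.png"); e=np.load("est.npz"); f=e["f"]
g=im.max(2).astype(float); L=np.array([[-.057,-.037],[.057,-.037],[.057,.037],[-.032,.037],[-.032,.017],[-.057,.017]])
def poly(v,h,grow=0):
    m=np.zeros((384*S,512*S),np.uint8); p=proj("wrist",place(np.c_[L*(1+grow),np.full(6,h)],v),s)
    cv2.fillPoly(m,[np.int32(np.round((p+.5)*S*16))],1,shift=4); return cv2.resize(m*255,(512,384),interpolation=cv2.INTER_AREA)/255.
def model(v): return np.minimum(poly(v,.012),poly(v,.024))
core=model(f[:3])>.99; roi=poly(f[:3],.024,.15)>.5
lo=np.median(g[core]); hi=np.median(g[roi&(poly(f[:3],.024,.05)<.01)]); print(lo,hi)
D=np.clip((hi-g)/(hi-lo),0,1)*roi
fun=lambda v:((model(v)-D)[roi]**2).mean()
s0=f[:3]; r=minimize(fun,s0,method="Nelder-Mead",options=dict(initial_simplex=np.vstack([s0]+[s0+np.eye(3)[i]*[.003,.003,.03][i] for i in range(3)]),xatol=1e-5,fatol=1e-7))
print(r.x,r.fun,fun(s0))
p=e["p"]; T=rot(s["tcp_rot"])
a=np.arctan2(T[1,0],T[0,0])
dx=place(np.zeros((1,3)),[0,0,0])  # unused
off=np.array([p[0],p[1],0])-np.r_[s["ee_pos"][:2],0]; print("piece off",off)
np.savez("est.npz",p=p,f=np.r_[r.x,f[3]],off=off)
plan(r.x[0]-off[0],r.x[1]-off[1],.0397+.05,r.x[2]+np.pi/2); print("dyaw piece-tool",p[2]-a-np.pi/2)
E
python3 fx3.py
```

```text
66.0 180.0
[0.54799761 0.18507698 2.87562775] 0.01026917350467593 0.011453708485073284
piece off [-0.00089238 -0.00013166  0.        ]
t 7.95 pos [0.6759 0.1452 0.4478] shift [0.118 7.038 4.436] turn -0.74 alt 179.26 open 0.268 F [ 0.3  0.7 -3.6] q [ 0.04  0.7   0.79 -0.    1.65 -1.25]
dyaw piece-tool -0.0037996660930090798
```

Emit:
step_arm(
  rows=[
    [0.0,[0.05,0,1.2],-0.7],
    [0.0,[0.1,0,2.8],-0.7],
    [0.0,[0.12,0.6,4.1],-0.7],
    [0.0,[0.12,2,4.44],-0.7],
    [0.0,[0.12,3.7,4.44],-0.7],
    [0.0,[0.12,5.4,4.44],-0.7],
    [0.0,[0.12,6.6,4.44],-0.7],
    [0.0,[0.12,7.0,4.44],-0.7],
    [0.0,[0.12,7.0,4.44],-0.7],
    [0.0,[0.12,7.0,4.44],-0.7],
  ],
)

```text
time_s: 9.2
ee_pos: [0.5493, 0.1861, 0.2395]
tcp_rot: [-0.561, 0.562, 0.43, -0.429]
wrist_force: [0.7, -0.1, -3.6]
opening: 0.27
```

```bash
python3 - <<'E'
from h import *
e=np.load("est.npz"); f=e["f"]; o=e["off"]
s=plan(f[0]-o[0],f[1]-o[1],.0397+.012,f[2]+np.pi/2)
ims=[]
for c in("wrist","scene","side"):
    im=np.ascontiguousarray(eyes.get_image(c)[:,:,::-1])
    T=rot(s["tcp_rot"]); pp=[s["ee_pos"][0]+o[0],s["ee_pos"][1]+o[1],np.arctan2(T[1,0],T[0,0])+np.pi/2,s["ee_pos"][2]-.1867]
    if c=="wrist": d=im.copy(); draw(d,c,fixt(f[3])[2:],f[:3],s); ims.append(cv2.resize(d,(480,360)))
    else:
        q=proj(c,[*f[:2],.05])[0].astype(int); w=55; d=cv2.resize(np.ascontiguousarray(im[q[1]-w:q[1]+w,q[0]-w:q[0]+w]),(480,480),interpolation=cv2.INTER_CUBIC)
        draw(d,c,fixt(f[3])[:2],f[:3],off=q-w,f=480/110); draw(d,c,PIECE,pp,off=q-w,f=480/110)
        ims.append(cv2.resize(d,(320,300)))
cv2.imwrite("pics/c.png",np.hstack([np.pad(ims[0],((0,240),(0,0),(0,0))),np.vstack(ims[1:])]))
E
```

```text
t 9.2 pos [0.5493 0.1861 0.2395] shift [-0.034  1.359  0.008] turn 0.04 alt -179.96 open 0.27 F [ 0.7 -0.1 -3.6] q [ 0.12  0.6   1.52  0.    1.02 -1.18]
```

View pics/c.png

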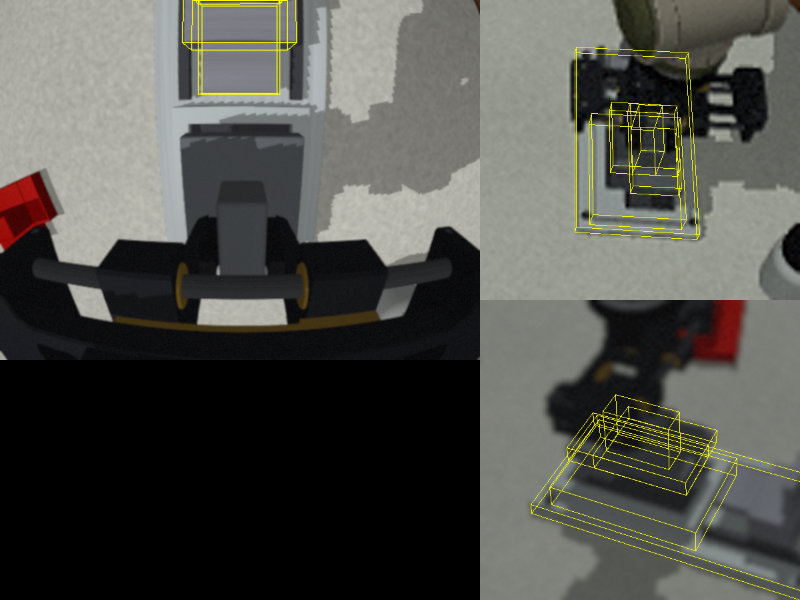

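Emit:
step_arm(
  rows=[
    [0.0,[-0.03,0.4,0.01],0],
    [0.0,[-0.03,0.8,0.01],0],
    [0.0,[-0.03,1.0,0.01],0],
    [0.0,[-0.03,1.1,0.01],0],
    [0.0,[-0.03,1.1,0.01],0],
  ],
)

```text
time_s: 9.98
ee_pos: [0.5491, 0.185, 0.2055]
tcp_rot: [-0.561, 0.563, 0.43, -0.429]
wrist_force: [4.0, -2.9, 3.0]
opening: 0.27
```

Emit:
step_arm(
  rows=[
    [0.0,[-0.02,0,-0.05],0],
    [0.0,[-0.02,0,-0.05],0],
  ],
)

```text
time_s: 10.22
ee_pos: [0.5498, 0.1845, 0.205]
tcp_rot: [0.562, -0.562, -0.43, 0.429]
wrist_force: [1.3, 0.7, 3.4]
opening: 0.27
```

```bash
python3 - <<'E'
from h import *
for i in range(4):
    im=eyes.get_image("wrist"); s=bot.get_state(); print(np.round(s["wrist_force"],1),np.round(s["wrist_torque"],2),np.round(s["ee_pos"],4))
d=np.ascontiguousarray(im[:,:,::-1]); e=np.load("est.npz"); f=e["f"]
cv2.imwrite("pics/d.png",cv2.resize(d[80:250,150:370],None,fx=3.5,fy=3.5,interpolation=cv2.INTER_CUBIC))
E
```

```text
[1.7 1.3 4.2] [ 0.27  0.05 -0.09] [0.5497 0.1846 0.205 ]
[1.5 1.  4.9] [ 0.34 -0.05 -0.07] [0.5497 0.1845 0.205 ]
[1.5 1.8 4.5] [ 0.33  0.01 -0.12] [0.5497 0.1845 0.205 ]
[1.6 1.5 4.3] [ 0.37 -0.01 -0.1 ] [0.5497 0.1845 0.205 ]
```

View pics/d.png

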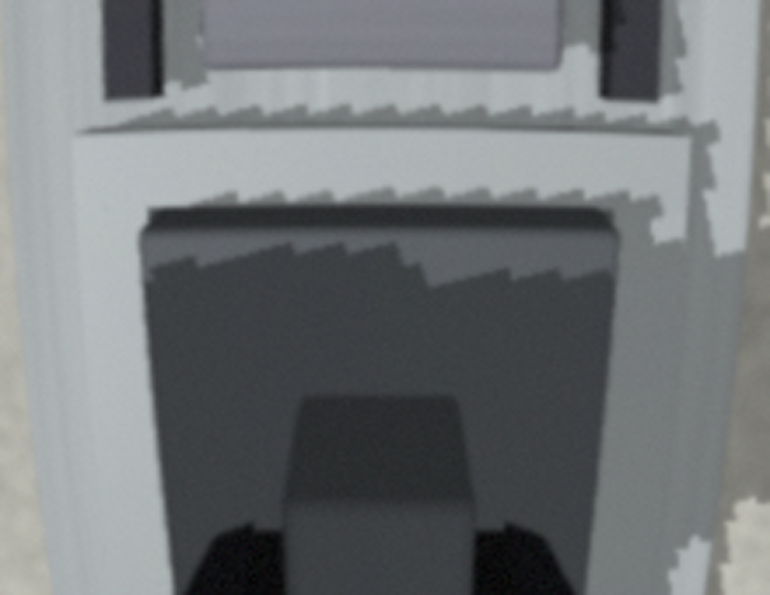

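```bash
cat > ray.py <<'E'
from h import *
def ray(px,h,s):
    i=info("wrist");K=i["mtx"];H=i["hand_eye"]; d=np.array(px)-K[:2,2]; r=np.linalg.norm(d); th=r/K[0,0]
    c=np.r_[d/r*np.sin(th),np.cos(th)]; T=rot(s["tcp_rot"]); w=T@H[:3,:3]@c; o=s["ee_pos"]+T@H[:3,3]
    return o+w*(h-o[2])/w[2]
E
python3 - <<'E'
from ray import *
e=np.load("est.npz"); f=e["f"]; s=bot.get_state()
loc=lambda P:place((P-[f[0],f[1],0])[None],[0,0,-f[2]])[0]*1e3
cv=lambda u,v:(u/3.5+150-.5*(1-1/3.5),v/3.5+80-.5*(1-1/3.5))
for u,v,h,n in((150,207,.024,"wall top L"),(612,207,.024,"wall top R"),(142,234,.0343,"piece L"),(617,234,.0343,"piece R"),(148,265,.0343,"piece L side"),(612,265,.0343,"piece R side"),(380,207,.024,"wall"),(380,234,.0343,"piece"),(380,234,.040,"piece if on rim"),(205,66,.031,"lip L"),(560,66,.031,"lip R"),(142,234,.040,"L rim"),(617,234,.040,"R rim")): print(n,np.round(loc(ray(cv(u,v),h,s)),1))
plan(f[0],f[1],.0397+.012,f[2]+np.pi/2)
E
```

```text
wall top L [55.6 35.9 24. ]
wall top R [ 55.7 -37.2  24. ]
piece L [53.1 35.1 34.3]
piece R [ 53.1 -35.8  34.3]
piece L side [48.3 34.4 34.3]
piece R side [ 48.4 -35.3  34.3]
wall [55.2 -0.4 24. ]
piece [52.7 -0.4 34.3]
piece if on rim [53.7 -0.4 40. ]
lip L [77.7 25.3 31. ]
lip R [ 77.8 -26.9  31. ]
L rim [54.1 33.7 40. ]
R rim [ 54.1 -34.4  40. ]
t 10.43 pos [0.5497 0.1845 0.205 ] shift [0.002 0.21  0.06 ] turn 0.04 alt -179.96 open 0.272 F [1.6 1.5 4.3] q [ 0.12  0.65  1.54  0.    0.95 -1.18]
```

Emit:
step_arm(
  rows=[
    [0.0,[0,0.05,0.01],0],
    [0.0,[0,0.08,0.015],0],
    [0.0,[0,0.08,0.015],0],
  ],
)

```text
time_s: 10.8
ee_pos: [0.5497, 0.1845, 0.2041]
tcp_rot: [-0.561, 0.562, 0.43, -0.429]
wrist_force: [-0.4, -1.7, 17.2]
opening: 0.273
```

```bash
python3 - <<'E'
from h import *
e=np.load("est.npz"); f=e["f"]
for i in range(2): eyes.get_image("wrist"); s=plan(f[0],f[1],.0397+.012,f[2]+np.pi/2); print(s["wrist_torque"],rot(s["tcp_rot"])[:,1])
E
```

```text
t 10.85 pos [0.5497 0.1845 0.2041] shift [0.004 0.18  0.059] turn 0.06 alt -179.94 open 0.272 F [-0.9 -0.7 17.1] q [ 0.12  0.66  1.54 -0.    0.95 -1.18]
[ 0.01187653  0.4677125  -0.01618764] [ 2.93825869e-03 -2.94129708e-05 -9.99995683e-01]
t 10.9 pos [0.5497 0.1845 0.2041] shift [0.004 0.179 0.059] turn 0.05 alt -179.95 open 0.265 F [-1.2 -0.4 16.5] q [ 0.12  0.66  1.54 -0.    0.95 -1.18]
[-0.02734914  0.43150497 -0.04480803] [ 2.86715230e-03 -9.49673075e-06 -9.99995890e-01]
```

```bash
cat > t.py <<'E'
from h import *
def place6(P,v): # x,y,z of grasp pivot; yaw,pitch(about piece y),
    return (R.from_euler("ZYX",[v[3],v[4],v[5]]).apply(P-[0,0,.04]))+[v[0],v[1],v[2]]
def mask6(v,s):
    m=np.zeros((384*S,512*S),np.uint8)
    for b in PIECE:
        hh=cv2.convexHull(np.float32(proj("wrist",place6(b,v),s))); cv2.fillPoly(m,[np.int32(np.round((hh+.5)*S*16))],1,shift=4)
    return cv2.resize(m*255,(512,384),interpolation=cv2.INTER_AREA)/255.
def fit6(P,s,free,cut):
    P=P.astype(float).copy(); P[cut:]=0
    T=rot(s["tcp_rot"]); v0=np.array([*(s["ee_pos"]+.147*T[:,1]),np.arctan2(T[1,0],T[0,0])+np.pi/2,0,0]); st=np.array([.003,.003,.005,.03,.04,.04])[free]
    def c(w):
        v=v0.copy(); v[free]+=w; m=mask6(v,s); m[cut:]=0; return -iou(m,P)
    r=minimize(c,np.zeros(len(free)),method="Nelder-Mead",options=dict(initial_simplex=np.vstack([np.zeros(len(free)),np.diag(st)]),xatol=5e-5,fatol=1e-6,maxiter=400))
    print(free,np.round(r.x*1e3,1),"iou",round(-r.fun,4),"at0",round(-c(np.zeros(len(free))),4)); v=v0.copy(); v[free]+=r.x; return v
if __name__=="__main__":
    z=np.load("w2.npz"); s=dict(ee_pos=z["pos"],tcp_rot=z["rot"])
    for fr in ([0,1,3],[0,1,2,3],[0,1,3,4],[0,1,2,3,4]): fit6(z["P"],s,fr,225)
    s=bot.get_state(); im=eyes.get_image("wrist"); P=near("wrist","test_piece",proj("wrist",s["ee_pos"]-[0,0,.18],s)[0])
    rows=np.nonzero(P.any(1))[0]; print(rows.min(),rows.max()); np.savez("w4.npz",P=P,pos=s["ee_pos"],rot=s["tcp_rot"]); cv2.imwrite("pics/w4raw.png",im[:,:,::-1])
    for fr in ([0,1,3],[0,1,2,3],[0,1,3,4],[0,1,2,3,4]): fit6(P,s,fr,225)
E
python3 t.py
```

```text
[0, 1, 3] [-0.3  0.4  5.7] iou 0.9853 at0 0.9805
[0, 1, 2, 3] [-0.4  0.2  0.2  5.1] iou 0.9864 at0 0.9805
[0, 1, 3, 4] [-0.2 -0.1 -2.5 -8.4] iou 0.9874 at0 0.9805
[0, 1, 2, 3, 4] [-0.6  0.3  0.8  5.1  2.6] iou 0.9866 at0 0.9805
wrist test_piece [ 33.1 242.8] [np.int64(15715), np.int64(1873)]
137 292
[0, 1, 3] [-1.7  1.3  6.2] iou 0.9696 at0 0.932
[0, 1, 2, 3] [-2.6  0.6  4.1 -7.6] iou 0.9891 at0 0.932
[0, 1, 3, 4] [   1.    -0.4   -6.6 -107.9] iou 0.9891 at0 0.932
[0, 1, 2, 3, 4] [ -2.1   0.5   4.1  -5.  -13.7] iou 0.9888 at0 0.932
```

Emit:
step_arm(
  rows=[
    [0.0,[0,-0.2,-0.02],0],
    [0.0,[0,-0.4,-0.06],0],
    [0.0,[0,-0.4,-0.09],0],
    [0.0,[0,-0.4,-0.09],0],
  ],
)

```text
time_s: 11.5
ee_pos: [0.5517, 0.1837, 0.2138]
tcp_rot: [0.562, -0.562, -0.429, 0.43]
wrist_force: [0.3, 0.0, -1.9]
opening: 0.267
```

```bash
cat > t2.py <<'E'
from t import *
from ray import *
import sys
s=bot.get_state(); im=eyes.get_image("wrist"); P=near("wrist","test_piece",proj("wrist",s["ee_pos"]-[0,0,.18],s)[0])
for fr in ([0,1,2,3],[0,1,3,4],[0,1,3,4,5]): v=fit6(P,s,fr,225)
e=np.load("est.npz"); f=e["f"]; plan(f[0],f[1],.0397+.012,f[2]+np.pi/2)
d=np.ascontiguousarray(im[:,:,::-1]); cv2.imwrite("pics/raw5.png",d)
E=[(0,1),(2,3),(4,5),(6,7),(0,2),(1,3),(4,6),(5,7),(0,4),(1,5),(2,6),(3,7)]
c=cv2.resize(d[80:250,150:370],None,fx=3.5,fy=3.5,interpolation=cv2.INTER_CUBIC); c2=c.copy()
for b in PIECE:
    p=(proj("wrist",place6(b,v),s)+.5-[150,80])*3.5
    for i,j in E: cv2.line(c2,tuple(int(x) for x in p[i]),tuple(int(x) for x in p[j]),(0,255,255),1)
cv2.imwrite(sys.argv[1],cv2.resize(np.vstack([c[:450],c2[:450]]),None,fx=.66,fy=.66))
E
python3 t2.py pics/e.png
```

```text
wrist test_piece [239.7  33.9] [np.int64(2385), np.int64(15360)]
[0, 1, 2, 3] [-2.1  0.5  3.2  0.1] iou 0.988 at0 0.9474
[0, 1, 3, 4] [  0.8   0.1   6.7 -79.6] iou 0.9876 at0 0.9474
[0, 1, 3, 4, 5] [  0.8   1.2   3.3 -67.8  31.9] iou 0.9853 at0 0.9474
t 11.6 pos [0.5517 0.1838 0.2139] shift [0.011 0.507 0.129] turn 0.04 alt -179.96 open 0.269 F [-0.2  0.4 -2.3] q [ 0.12  0.64  1.53 -0.    0.97 -1.19]
```

View pics/e.png

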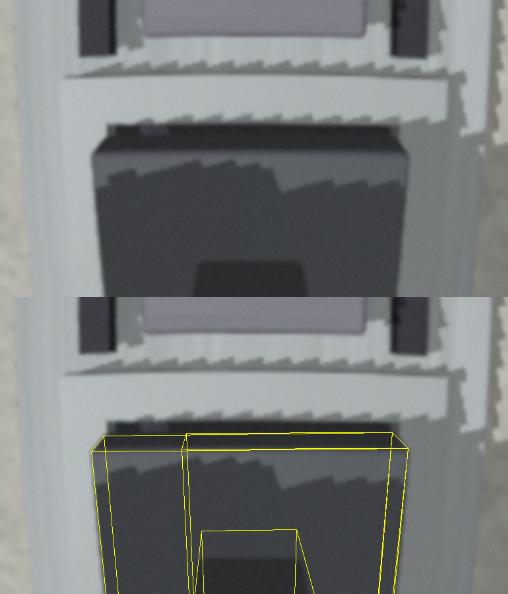

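```bash
python3 - <<'E'
from t import *
im=cv2.imread("pics/raw5.png").astype(int).sum(2)/3
print("rows 140..275 @col258",[int(x) for x in im[140:276,250:266].mean(1)])
print("cols @row 208",[int(x) for x in im[204:212,215:305].mean(0)]);print("cols @row 240",[int(x) for x in im[236:244,215:305].mean(0)])
s=bot.get_state(); T=rot(s["tcp_rot"]); v0=np.array([*(s["ee_pos"]+.147*T[:,1]),np.arctan2(T[1,0],T[0,0])+np.pi/2,0,0])
pts=np.array([[.055,0,0],[.055,0,.016],[.03,0,.016],[.03,0,.05],[-.03,0,.05],[.03,.012,.016],[.03,-.012,.016],[.03,.012,.05],[.03,-.012,.05]])
for n,dv in(("nom",[0]*6),("slip",[-.0021,.0005,.0032,0,0,0]),("pitch",[.0008,.0001,0,.0067,-.0796,0])): print(n,np.round(proj("wrist",place6(pts,v0+dv),s),1).tolist())
E
```

```text
rows 140..275 @col258 [44, 44, 45, 45, 54, 70, 83, 92, 96, 94, 88, 80, 71, 65, 64, 63, 64, 64, 64, 64, 64, 64, 64, 64, 63, 64, 64, 64, 64, 63, 63, 64, 64, 64, 64, 64, 64, 64, 64, 63, 64, 64, 63, 64, 63, 64, 64, 63, 64, 63, 64, 63, 58, 50, 45, 44, 45, 45, 44, 44, 45, 44, 44, 45, 44, 44, 44, 44, 45, 45, 45, 45, 45, 45, 45, 44, 45, 45, 45, 44, 45, 45, 46, 49, 53, 57, 59, 61, 63, 63, 64, 63, 64, 64, 63, 64, 64, 64, 64, 64, 64, 64, 64, 64, 63, 64, 63, 63, 63, 64, 63, 64, 64, 63, 64, 64, 64, 64, 64, 64, 64, 63, 64, 63, 64, 64, 64, 63, 64, 63, 63, 63, 63, 64, 63, 64]
cols @row 208 [64, 63, 64, 63, 63, 64, 64, 63, 64, 63, 64, 64, 63, 64, 64, 63, 63, 60, 52, 46, 43, 45, 44, 45, 44, 45, 44, 45, 45, 45, 44, 44, 44, 44, 45, 44, 44, 45, 45, 43, 45, 44, 44, 45, 44, 45, 46, 44, 45, 45, 45, 44, 44, 44, 44, 44, 45, 45, 45, 45, 44, 44, 44, 44, 44, 44, 44, 48, 56, 62, 64, 64, 64, 64, 65, 64, 64, 64, 64, 64, 64, 64, 64, 64, 64, 65, 64, 64, 64, 64]
cols @row 240 [15, 13, 15, 13, 13, 13, 11, 10, 9, 9, 11, 10, 11, 11, 11, 22, 37, 51, 58, 60, 63, 63, 63, 63, 63, 63, 63, 63, 63, 63, 63, 63, 63, 63, 64, 64, 64, 64, 64, 63, 63, 64, 64, 64, 64, 64, 64, 64, 64, 64, 65, 64, 64, 64, 64, 64, 64, 64, 64, 64, 64, 64, 64, 64, 64, 64, 63, 62, 59, 52, 33, 15, 11, 12, 11, 11, 9, 8, 11, 12, 11, 11, 12, 13, 13, 15, 14, 14, 14, 13]
nom [[257.4, 140.9], [257.4, 145.7], [257.4, 191.8], [257.2, 217.1], [257.3, 320.5], [235.1, 191.8], [279.7, 191.8], [229.3, 217.0], [285.1, 217.0]]
slip [[257.3, 138.0], [257.2, 142.6], [257.2, 189.8], [257.0, 215.4], [257.2, 321.7], [234.4, 189.8], [280.1, 189.9], [228.3, 215.3], [285.8, 215.3]]
pitch [[257.3, 138.2], [257.2, 145.3], [257.6, 191.4], [257.5, 222.8], [258.3, 319.4], [234.9, 191.5], [280.3, 191.2], [229.3, 222.9], [285.7, 222.6]]
```

Emit:
step_arm(
  rows=[
    [0.0,[-0.01,0.2,0],0],
    [0.0,[-0.01,0.33,0],0],
    [0.0,[-0.01,0.4,0.02],0],
    [0.0,[-0.01,0.43,0.04],0],
    [0.0,[-0.01,0.43,0.04],0],
  ],
)

```text
time_s: 12.22
ee_pos: [0.5505, 0.1838, 0.2021]
tcp_rot: [-0.562, 0.562, 0.43, -0.43]
wrist_force: [-4.7, -1.9, 5.8]
opening: 0.269
```

```bash
cat > t3.py <<'E'
from t import *
eyes.get_image("wrist"); s=bot.get_state(); im=eyes.get_image("wrist").astype(float).mean(2)
g=im[130:240,250:266].mean(1); d=np.diff(cv2.GaussianBlur(g[:,None],(1,5),0)[:,0])
pk=[(130+i+.5,round(d[i],1)) for i in range(2,len(d)-2) if abs(d[i])>2.5 and abs(d[i])==max(abs(d[i-2:i+3]))]; print("edges",pk)
T=rot(s["tcp_rot"]); v0=np.array([*(s["ee_pos"]+.147*T[:,1]),np.arctan2(T[1,0],T[0,0])+np.pi/2,0,0])
pts=np.array([[.055,0,.016],[.03,0,.016],[.03,0,.05]])
for th in(0,-.04,-.08): print(th,np.round(proj("wrist",place6(pts,v0+[0,0,0,0,th,0]),s)[:,1],1))
f=np.load("est.npz")["f"]; plan(f[0],f[1],.0397+.012,f[2]+np.pi/2); print("tau",s["wrist_torque"].round(2))
E
python3 t3.py
```

```text
edges [(137.5, np.float64(-36.7)), (144.5, np.float64(12.3)), (149.5, np.float64(-7.3)), (192.5, np.float64(-5.7)), (221.5, np.float64(3.1))]
0 [145.7 191.8 217.1]
-0.04 [144.6 190.8 219.2]
-0.08 [143.8 190.  221.3]
t 12.32 pos [0.5505 0.1838 0.202 ] shift [0.019 0.111 0.092] turn 0.05 alt -179.95 open 0.268 F [-4.1 -1.4  4.8] q [ 0.12  0.66  1.54 -0.    0.95 -1.19]
tau [-0.27  0.38 -0.08]
```

Emit:
step_arm(
  rows=[
    [0.0,[0.01,0.0,0.04],0],
    [0.0,[0.01,0.06,0.06],0],
    [0.0,[0.01,0.1,0.08],0],
    [0.0,[0.01,0.1,0.08],0],
  ],
)

```text
time_s: 12.82
ee_pos: [0.5482, 0.1848, 0.1984]
tcp_rot: [0.562, -0.562, -0.429, 0.43]
wrist_force: [-2.1, -0.7, 4.5]
opening: 0.266
```

```bash
python3 t3.py
```

```text
edges [(143.5, np.float64(-33.3)), (192.5, np.float64(-5.8)), (217.5, np.float64(3.6))]
0 [145.7 191.8 217.1]
-0.04 [144.6 190.8 219.1]
-0.08 [143.8 190.  221.3]
t 12.93 pos [0.5482 0.1848 0.1984] shift [ 0.007 -0.01   0.01 ] turn 0.05 alt -179.95 open 0.271 F [-2.  -0.1  5.5] q [ 0.12  0.66  1.54  0.    0.94 -1.18]
tau [-0.24  0.09 -0.04]
```

Emit:
step_arm(
  rows=[
    [0.0,[0,0.04,-0.01],0],
    [0.0,[0,0.06,-0.02],0],
    [0.0,[0,0.06,-0.02],0],
  ],
)

```text
time_s: 13.3
ee_pos: [0.5485, 0.1848, 0.1983]
tcp_rot: [0.562, -0.561, -0.429, 0.43]
wrist_force: [-12.6, -2.9, 24.7]
opening: 0.273
```

```bash
python3 t3.py
```

```text
edges [(142.5, np.float64(-33.9)), (149.5, np.float64(-3.4)), (192.5, np.float64(-5.9)), (217.5, np.float64(3.3))]
0 [145.7 191.8 217. ]
-0.04 [144.7 190.9 219.1]
-0.08 [143.8 190.  221.2]
t 13.4 pos [0.5485 0.1848 0.1983] shift [ 0.004 -0.013  0.018] turn 0.07 alt -179.93 open 0.273 F [-12.7  -2.7  23. ] q [ 0.12  0.66  1.54  0.    0.94 -1.18]
tau [-0.5   1.82 -0.05]
```

Emit:
step_arm(
  rows=[
    [0.0,[0,-0.04,0.01],0],
    [0.0,[0,-0.05,0.02],0],
    [0.6,[0,-0.05,0.02],0],
    [0.6,[0,-0.05,0.02],0],
    [0.8,[0,-0.05,0.02],0],
    [0.8,[0,-0.05,0.02],0],
    [0.8,[0,-0.05,0.02],0],
  ],
)

```text
time_s: 14.28
ee_pos: [0.5483, 0.1847, 0.1981]
tcp_rot: [0.562, -0.562, -0.429, 0.43]
wrist_force: [0.3, -0.3, -0.7]
opening: 0.792
```

```bash
python3 t3.py
```

```text
edges [(142.5, np.float64(-35.6)), (192.5, np.float64(-6.0)), (216.5, np.float64(3.4)), (223.5, np.float64(3.0))]
0 [145.7 191.8 217.1]
-0.04 [144.6 190.8 219.1]
-0.08 [143.8 190.  221.3]
t 14.38 pos [0.5483 0.1847 0.1981] shift [ 0.008 -0.019  0.013] turn 0.04 alt -179.96 open 0.803 F [-0.5  0.6 -0. ] q [ 0.12  0.66  1.54 -0.    0.94 -1.18]
tau [-0.   -0.   -0.01]
```

Emit:
step_arm(
  rows=[
    [0.8,[0,-0.5,0],0],
    [0.8,[0,-1.2,0],0],
    [0.8,[0,-2.5,0],0],
    [0.8,[0,-4.2,0],0],
    [0.8,[0,-5.7,0],0],
    [0.8,[0,-6.5,0],0],
    [0.8,[0,-6.5,0],0],
    [0.8,[0,-6.5,0],0],
  ],
)

```text
time_s: 15.38
ee_pos: [0.5481, 0.1847, 0.3922]
tcp_rot: [0.562, -0.561, -0.429, 0.43]
wrist_force: [0.7, -0.8, 0.5]
opening: 0.801
```

```bash
cat > v.py <<'E'
from ray import *
import sys
e=np.load("est.npz"); f=e["f"].copy(); k0=f[3]
s=bot.get_state(); im=eyes.get_image("wrist"); d=np.ascontiguousarray(im[:,:,::-1]); cv2.imwrite("pics/raw6.png",d)
q=proj("wrist",[*f[:2],.03],s)[0]; m=near("wrist","test_piece",q); fm=near("wrist","fixture",q)
# fixture refit on silhouette union, piece refit at z=.012
c=lambda v:-iou(mask("wrist",PIECE,[v[0],v[1],v[2],.012],s),m.astype(float))
sim=lambda s0,st:np.vstack([s0,s0+np.diag(st)])
r=minimize(c,f[:3],method="Nelder-Mead",options=dict(initial_simplex=sim(f[:3],[.003,.003,.03]),xatol=1e-4,fatol=1e-6)); print("piece",r.x,-r.fun)
fu=(fm|m).astype(float)
cf=lambda v:-iou(mask("wrist",fixt(v[3])+[b+[0,0,.012] for b in PIECE],v[:3],s),fu)
r2=minimize(cf,f,method="Nelder-Mead",options=dict(initial_simplex=sim(f,[.003,.003,.03,.006]),xatol=1e-4,fatol=1e-6,maxiter=250)); print("fixture",r2.x,-r2.fun)
print("piece in fixture mm",place((np.r_[r.x[:2],0]-np.r_[r2.x[:2],0])[None],[0,0,-r2.x[2]])[0]*1e3,np.degrees(r.x[2]-r2.x[2]))
np.savez("est2.npz",p=r.x,f=r2.x); draw(d,"wrist",fixt(r2.x[3])[1:],r2.x[:3],s); draw(d,"wrist",PIECE,[*r.x,.012],s)
o=cv2.imread("pics/raw6.png"); cr=lambda a:cv2.resize(a[0:280,150:360],None,fx=1.9,fy=1.9,interpolation=cv2.INTER_CUBIC)
cv2.imwrite(sys.argv[1],np.hstack([cr(o),cr(d)]))
t=place(np.array([[.147+.03,0,0]]),r2.x[:3])[0]; plan(t[0],t[1],.085,r2.x[2]+np.pi/2)
E
python3 v.py pics/g.png
```

```text
wrist test_piece [  5.8 170.9 256.2] [np.int64(4923), np.int64(2935), np.int64(352)]
wrist fixture [58.3] [np.int64(15933)]
piece [0.54736188 0.18491099 2.8689175 ] 0.9803130653144391
fixture [0.5480874  0.18500035 2.87299388 0.04130916] 0.9723810499365529
piece in fixture mm [0.67579981 0.27869445 0.        ] -0.23355911811072497
t 15.53 pos [0.5483 0.1847 0.392 ] shift [0.031 5.345 5.899] turn 0.19 alt -179.81 open 0.801 F [-0.  -0.1  0.1] q [ 0.12  0.44  1.35 -0.    1.35 -1.18]
```

View pics/g.png

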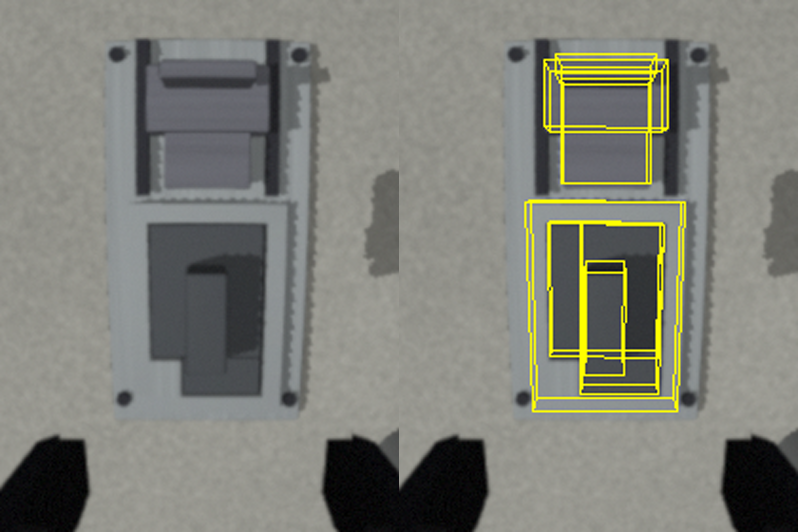

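Emit:
step_arm(
  rows=[
    [0,[0.03,0,1.3],0],
    [0,[0.03,0,2.9],0],
    [0,[0.03,0,4.4],0],
    [0,[0.03,0,5.6],0.2],
    [0,[0.03,0.8,5.95],0.2],
    [0,[0.03,2.3,5.95],0.2],
    [0,[0.03,3.8,5.95],0.2],
    [0,[0.03,4.9,5.95],0.2],
    [0,[0.03,5.5,5.95],0.2],
    [0,[0.03,5.5,5.95],0.2],
  ],
)

```text
time_s: 16.77
ee_pos: [0.3759, 0.2323, 0.227]
tcp_rot: [0.563, -0.562, -0.427, 0.43]
wrist_force: [0.1, -0.4, 0.4]
opening: 0.005
```

```bash
cat > k.py <<'E'
from h import *
f=np.load("est2.npz")["f"]; t=place(np.array([[.116,0,0]]),f[:3])[0]; plan(t[0],t[1],.079,f[2]+np.pi/2)
E
python3 k.py
```

```text
t 16.77 pos [0.3759 0.2323 0.227 ] shift [ 0.004  0.026 -2.084] turn -0.01 alt 179.99 open 0.005 F [ 0.1 -0.4  0.4] q [ 0.29  0.38  1.94 -0.    0.82 -1.01]
```

Emit:
step_arm(
  rows=[
    [0,[0,0.02,-0.4],0],
    [0,[0,0.02,-0.6],0],
    [0,[0,0.02,-0.75],0],
    [0,[0,0.02,-0.95],0],
    [0,[0,0.02,-1.15],0],
    [0,[0,0.02,-1.35],0],
    [0,[0,0.02,-1.55],0],
    [0,[0,0.02,-1.75],0],
    [0,[0,0.02,-1.85],0],
    [0,[0,0.02,-1.9],0],
  ],
)

```text
time_s: 18.02
ee_pos: [0.4314, 0.2172, 0.2275]
tcp_rot: [0.563, -0.562, -0.428, 0.429]
wrist_force: [-2.0, 1.1, 2.0]
opening: 0.006
```

```bash
python3 k.py
```

```text
t 18.02 pos [0.4314 0.2172 0.2275] shift [-0.003  0.049 -0.169] turn -0.01 alt 179.99 open 0.006 F [-2.   1.1  2. ] q [ 0.22  0.45  1.82  0.    0.87 -1.08]
```

Keeper is moving with a few N; continuing to the stop in small steps.

Emit:
step_arm(
  rows=[
    [0,[0,0,-0.06],0],
    [0,[0,0,-0.12],0],
    [0,[0,0,-0.16],0],
  ],
)

```text
time_s: 18.4
ee_pos: [0.4359, 0.216, 0.2275]
tcp_rot: [0.562, -0.562, -0.428, 0.429]
wrist_force: [-2.9, 1.3, 1.8]
opening: 0.008
```

Emit:
step_arm(
  rows=[
    [0,[0,0,-0.05],0],
    [0,[0,0,-0.08],0],
  ],
)

```text
time_s: 18.65
ee_pos: [0.4369, 0.2158, 0.2275]
tcp_rot: [0.564, -0.561, -0.427, 0.43]
wrist_force: [-17.0, 6.0, 12.7]
opening: 0.002
```

Emit:
step_arm(
  rows=[
    [0,[0,0,0.3],0],
    [0,[0,0,0.8],0],
    [0,[0,-1,1.0],0],
    [0,[0,-2.7,1.0],0],
    [0,[0,-4.4,0.2],0],
    [0,[0,-5.4,-1.2],0],
    [0,[0,-5.5,-2.8],0],
    [0,[0,-5.5,-3.9],0],
    [0,[0,-5.5,-3.9],0],
    [0,[0,-5.5,-3.9],0],
  ],
)

```text
time_s: 19.9
ee_pos: [0.5502, 0.1847, 0.3924]
tcp_rot: [0.562, -0.562, -0.428, 0.429]
wrist_force: [-0.3, -0.5, -0.1]
opening: 0.003
```

```bash
sed -i 's/e=np.load("est.npz"); f=e\["f"\].copy()/e=np.load("est2.npz"); f=e["f"].copy(); f[3]=.004/; s/est2.npz",p/est3.npz",p/' v.py; python3 v.py pics/i.png; python3 - <<'E'
from h import *
s=bot.get_state(); e=np.load("est2.npz"); f=e["f"]
print(np.round(proj("wrist",place(np.vstack([[[.039+k,0,.047],[.072+k,0.03,.047],[.107+k,0,.083]] for k in(0,.004)]),f[:3]),s),1).tolist())
E
```

```text
wrist test_piece [170.8   1.7 255.9] [np.int64(3009), np.int64(4125), np.int64(306)]
wrist fixture [56.7] [np.int64(16840)]
piece [0.5479488  0.18484039 2.86079204] 0.8204927594513628
fixture [0.54821622 0.18525825 2.8720307  0.00567688] 0.9731058210244194
piece in fixture mm [0.14648607 0.47398635 0.        ] -0.643927998676707
t 20.05 pos [0.5501 0.1848 0.3928] shift [0.007 5.36  5.967] turn 0.09 alt -179.91 open 0.005 F [ 0.1 -0.7 -0.1] q [ 0.12  0.44  1.34 -0.    1.36 -1.18]
[[257.4, 131.2], [229.7, 101.5], [257.3, 66.3], [257.4, 127.6], [229.7, 97.9], [257.3, 62.2]]
```

View pics/i.png

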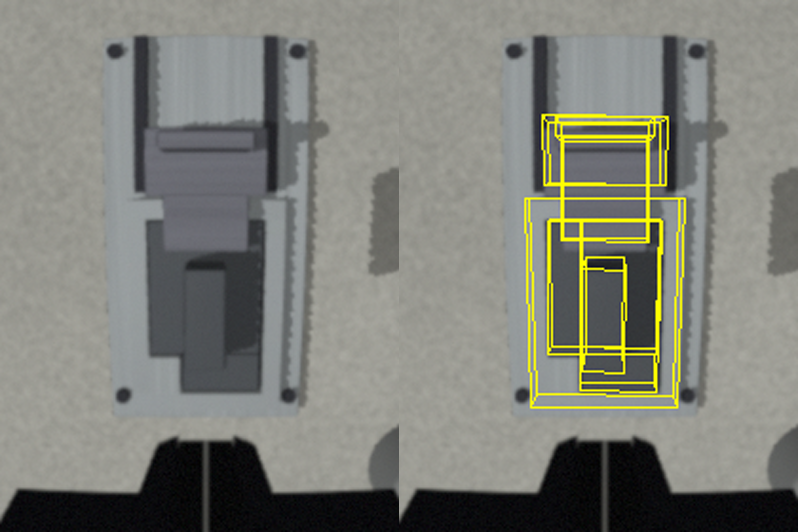

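```bash
python3 -c "
from station import close_job; print(close_job())"
```

```text
the job is handed in; nothing more can be done
None
```

The grey test piece is seated in the fixture pocket, and the keeper is pushed home with its lip over the end of the piece. I handed the job in at about 20 s of the 53 s allowed, with the arm clear of everything.

**Loading:** The first lowering went wrong. The piece caught on the +x pocket rim and tilted about 5–6° in the grip. I lifted it about 10 mm, moved it back about 3 mm and lowered it again until it levelled. It then held firm under 23 N at the height expected for the pocket floor. Only then did I open the gripper, and the release left the piece in place.

**Keeper:** I pushed the tab with the closed fingers. It slid with about 3 N until it met a hard stop, where the force rose to about 18 N.

**Last checks:**
- **Piece after release:** the wrist view shows the cut-out against the filled corner. The fit put the piece within about 0.7 mm and 0.3° of the pocket centre.
- **Keeper position:** the lip and carriage edges lie within about half a pixel of where the fully-home pose predicts them.
- **Disagreement:** the outline fit of the whole fixture still gave the keeper 5.7 mm open. It does not match the visible lip edge in the picture, so I relied on the hard stop and the edges instead.
- **Weaker evidence:** the last piece fit scored only 0.82, which I put down to the lip now covering part of the piece.

I touched none of the other things on the bench. I did not do a final check of their positions.

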